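# Unplug the saw's intake port

### The job

Swing the black hand guard of the orange saw over to the far side so that it stays open by itself. Then work the blue bung out of the saw's port - it is a tight press fit, so rock it from side to side while pulling gently, without lifting the saw off its cradle, and lean it only until you feel it meet the fragile reed cage hidden beside its stem, never pressing hard on that - and put the bung in the red tray. Leave the tin, the oil bottle and the screwdriver where they are.

Things in the scene. Friction and masses are not known exactly. Their poses are not given: they have to be found in the camera images.
- cradle: Fixed aluminium plate 250 x 170 x 12 mm under the orange saw body (210 x 144 x 75 mm); origin at the centre of its underside, on the bench. x runs from the saw's finned end (near the robot) to its hinge end, z up; the saw has the same axes. The saw's top face is 87 mm above the bench; fins 19 mm high stand on it from x = -57 to -103 mm, fittings 20 mm high around x = 62 mm.
- saw (a joint): How far the saw (about 1.8 kg) has been lifted off the cradle, m; 0 = seated. It stands loose on upright dowels: it can only rise, when pulled up with more than its weight (15 to 21 N), and sinks back by itself.
- guard (a joint): Angle of the black hand guard, rad: 0 = closed, leaning over the bung at 0.75 rad above level towards the cradle's -x side; grows as it swings up and over to +x. Upright (balance point) is about 0.82; stop, fully open, at 1.45. It falls by its weight (0.16 kg) to whichever side it leans, almost without friction.
- guard_bar (a point): Middle of the guard's round cross bar, 14 mm thick, 166 mm long, along the cradle's y; 150 mm from the hinge line. Closed, it lies 174 mm above the bench, 25 mm on the -x side of the bung's centre. A web 30 mm wide runs from it towards the hinge; two arms 12 mm thick join its ends to the hinge. Shut fingers can push it from the -x side.
- guard_hinge (a point): Middle of the guard's hinge line, which runs along the cradle's y: 85 mm from the cradle's centre on the +x side, 72 mm above the bench.
- port (a point): Centre of the port, level with its rubber lips, 82 mm above the bench. The lips, 10 mm bars along cradle x, squeeze the bung's +y and -y sides with 18 N each (6 N/mm) and flex up and down (8 N/mm): leans under 0.1 rad hardly slip. Hole 39 (x) x 72 (y) mm: it leans only to +y or -y, pivoting on the lip it leans to while the other side slips up. A straight pull needs 29 to 43 N and lifts the saw.
- bung_grip (a point): Grip point of the blue bung, the middle of its upright tab: 34 mm along x, 18 mm thick along y, top 23 mm above this point. Below it a flange 50 x 56 x 8 mm, then a straight stem 36 (x) x 40 (y) x 40 mm. Overall 95 mm high, 90 g; its underside is 72 mm below this point and it can stand on it. Axes as the cradle's. Fully in, this point is 42 mm above the port point, the stem 30 mm below it.
- reed_cage: Seat of the fragile reed cage in the bottom of the port, out of sight, centred 30 mm below the port point. Two cage walls 22 mm high stand beside the stem's foot, on its +y and -y sides; the two gaps add up to 12 mm but are mostly unequal, each 0.7 to 11.3 mm, which cannot be seen. A lean swings the foot to the opposite side; beyond a touch, more than 25 N on a wall breaks it.
- tray: Fixed open red tray 170 (x) x 150 (y) x 35 mm, walls 4 mm, floor 4 mm thick; origin at the centre of its underside. It and the black bit case change sides.
- bit_case: Fixed black case of bits, 150 x 130 x 45 mm; origin at the centre of its underside.
- tin: Open green tin, 84 mm across, 110 mm high; origin at the centre of its underside. To be left alone.
- oil_bottle: Red oil bottle, 68 mm across, 190 mm high; origin at the centre of its underside. To be left alone.
- screwdriver: Screwdriver with red handle, 200 mm long, lying beyond the saw; origin under its middle. To be left alone.
- bung: The same blue bung; origin at the centre of the underside of its stem, axes as for its grip point.
Mind the look-alikes: they are no part of the job. Of the things that look like the bung, the smallest one is meant.

How it is judged:
By the outcome, as a careful person would: the job done as asked, in the order asked, and still so for the second after the job is handed in, with the robot touching nothing.
It also fails if it takes over 72 s, if anything falls off the work surface, if the arm or the gripper's body presses on something with over 40 N, if the wrist force passes 120 N, or if a joint passes its speed limit or range.

### The arm

A 6-joint arm with a two-finger parallel gripper is mounted at the origin on the work surface. World frame = base frame: x ahead of the robot, y to its left, z up, the work surface at z = 0. Lengths are in m, angles in degrees, forces in N, time in s.
With the tool pointing down it reaches from about 0.35 to 0.725 m from the base axis. Payload 4.3 kg.
Tool frame: the origin (TCP) lies at the very end of the fingers, on their centre line; the grasp point (between the pads) lies 19 mm behind it; z points along the fingers, y is the line along which they close (so a half turn about z gives the same grasp; the last joint's range is limited). The gripper opens to 85 mm and grips with 20 to 120 N. Pads are 22 mm wide; open, the fingers measure 114 mm over their backs; the gripper's body (76 mm by 85 mm) begins 54 mm behind the grasp point. The pads swing forward as they close: fully open they stand 13 mm farther back than shut.
Start: joints at [-82.867, 21.618, 4.641, 73.018, 0, 83.68], TCP at [0.134, -0.559, 0.231] pointing down, gripper open.
Joint ranges: [-156.06, 156.06], [-48.1, 94.91], [-58.44, 69.94], [-101.28, 121.22], [-78.64, 73.56], [-180, 180]. Speed limits (degrees/s): [147.25, 147.25, 180, 180, 180, 180].

### API

Orientations are given as a 3x3 rotation matrix whose columns are the frame's x, y, z axes.
In Python, from plant import status, capture, close_job gives the robot as it stands. The module is installed in compiled form; this text tells all that it offers.
- The arm moves only by the tool jog_arm, never from a script. Its argument "series" is one flat list of numbers, 5 for each row, row after row: the shift along the world's x, y, z in cm, then the turn about the world's z in degrees, then the gripper command: -1 is fully open, 1 is shut, values between are in proportion. In form: [dx, dy, dz, twist, grip, dx, dy, dz, twist, grip, ...]. A call has 1 to 20 rows; each row is the pose to reach, as a shift and turn from the pose commanded when the call began; what a row does not reach only later rows make up. A row lasts 1/8 s, in which the tool goes at most 62.5 mm and 10.7 degrees, less where a joint would pass 70% of its speed; a pose out of reach is approached as far as the arm can. A call with a gripper value outside its range is refused whole. The fingers move at their own pace and stop on an object; the grip force is fixed at half the most. Time passes only in rows, so rows that repeat a pose let the fingers close. It gives the time, the measured TCP pose, the force, the opening and the grip force at its end, in the units of the state.
- status.read_state(): the state, without advancing time (a new reading comes with each control period).
- capture(name): name is "side" or "top"; returns a dict with "img" (384x512x3 uint8, blue, green, red), "fovy" (degrees; the focal length in pixels is half the picture's height over the tangent of half this angle, whatever the lens; pixels are square), "cx", "cy" (the principal point, pixels), "xyz" and "rotation" of the camera in the world. Camera axes: x right, y down, z forward; pixel columns grow to the right and rows downward; lengths in m; the calibration is good to about 2 mm. A picture is of the moment at which its call begins. There is no depth.
- close_job(): hands the job in; it is judged then, once.
The state is a dict: "time_s": time; "q": joint angles; "qd": joint speeds; "effort": joint torques, N m; "tcp_pos": TCP position; "tcp_rot": TCP orientation; "wrist_force": force on the tool from outside, world axes, zero at the start; "ft_torque": the same for the moment, N m; "finger_gap": opening from 0.0 (shut) to 1.0 (fully open); "finger_force": force on a finger pad.
Only numpy, scipy, OpenCV 4.12 (cv2) and the standard library are available. Lean on these libraries where they do the work, as an engineer would, in place of code of your own. Each camera call takes 0.05 s, during which the arm holds its last target. There are 200 camera calls.

## Working session

There is one attempt and no reset: what is moved stays moved. The work goes in short steps, Python scripts to look and compute and a tool call to move; the robot and the scene stay as the last step left them, time stands still between calls to the robot, and variables do not carry over. Pictures are saved under pics/ and viewed, at most 10 in all, crops included, and the job is handed in when it is done.

Besides the shell and the picture viewer there is one more tool, called after "Emit:" by a JSON object that holds its "method" and its "body", one argument or row to a line. jog_arm: Moves the arm, as the interface text tells. Its arguments: {"type":"object","properties":{"series":{"type":"array"}},"required":["series"]}

```bash
mkdir -p pics; python3 - <<'E'
from plant import status,capture
import cv2,numpy as np
s=status.read_state();print(s['time_s'],s['tcp_pos'],s['tcp_rot'],s['wrist_force'])
for n in('side','top'):
    c=capture(n);cv2.imwrite(f'pics/{n}0.png',c['img']);print(n,c['fovy'],c['cx'],c['cy'],c['xyz'],np.round(c['rotation'],4).tolist())
a=cv2.imread('pics/side0.png');b=cv2.imread('pics/top0.png')
cv2.imwrite('pics/side0b.png',cv2.resize(a,(800,600)));cv2.imwrite('pics/top0b.png',cv2.resize(b,(800,600)))
E
```

```text
0.0 [ 0.13369159 -0.55853708  0.23032093] [[ 9.72571689e-01  2.32603188e-01 -2.58337986e-04]
 [ 2.32603198e-01 -9.72569346e-01  2.14946795e-03]
 [ 2.48721492e-04 -2.15060192e-03 -9.99997657e-01]] [-0.88366521 -0.28469407 -0.32543553]
side 49.2293967811995 257.12629795082273 189.60746584718672 [0.3610034  0.78153655 0.69785376] [[-0.9823, -0.0934, 0.1625], [-0.1864, 0.5779, -0.7945], [-0.0197, -0.8107, -0.5851]]
top 42.073780162074 262.4274032555773 192.14141990359934 [ 0.3912543  -0.01231328  1.55184334] [[0.0154, -0.9943, 0.1053], [-0.9999, -0.015, 0.0039], [-0.0023, -0.1054, -0.9944]]
```

View pics/side0b.png

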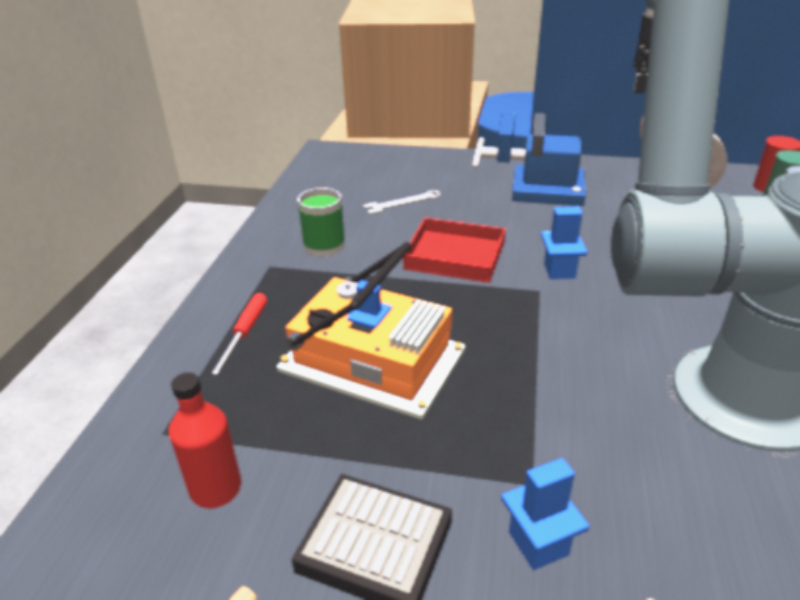

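View pics/top0b.png

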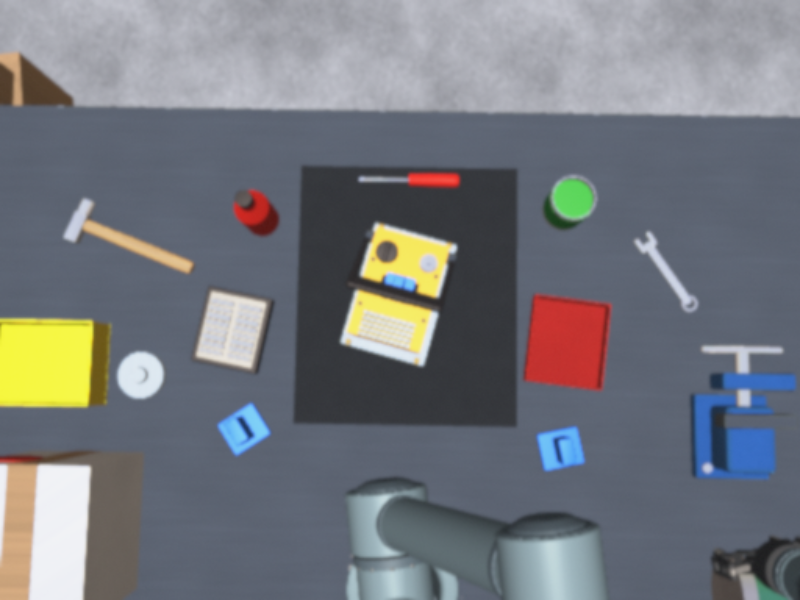

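The top view shows three bung look-alikes (800x600 px): (400,282) in the saw's port under the guard, and (244,428) and (561,448) standing loose on the bench. The saw is around (400,295), the tray (568,342), the tin (572,199), the bottle (254,210) and the screwdriver (410,180). The one in the port looks smallest, so I'll confirm it while measuring.

```bash
cat > h.py <<'E'
import cv2,numpy as np
from plant import status,capture
def f(c): return 192/np.tan(np.radians(c['fovy']/2))
def ray(c,u,v):
    return np.array(c['xyz']),np.array(c['rotation'])@np.array([(u-c['cx'])/f(c),(v-c['cy'])/f(c),1])
def plane(c,u,v,z):
    o,d=ray(c,u,v);return o+d*(z-o[2])/d[2]
def proj(c,p):
    q=np.array(c['rotation']).T@(np.array(p)-np.array(c['xyz']));return np.array([q[0]*f(c)/q[2]+c['cx'],q[1]*f(c)/q[2]+c['cy']])
def tri(c1,p1,c2,p2):
    o,d=ray(c1,*p1);o2,e=ray(c2,*p2);s=np.linalg.lstsq(np.c_[d,-e],o2-o,rcond=None)[0]
    a,b=o+s[0]*d,o2+s[1]*e;return (a+b)/2,np.linalg.norm(a-b)
def hsv(c,lo,hi): return cv2.inRange(cv2.cvtColor(c['img'],cv2.COLOR_BGR2HSV),lo,hi)
def blobs(m,amin=40):
    return sorted([k for k in cv2.findContours(m,cv2.RETR_EXTERNAL,cv2.CHAIN_APPROX_NONE)[0] if cv2.contourArea(k)>amin],key=cv2.contourArea,reverse=True)
E
python3 - <<'E'
from h import *
T=capture('top');S=capture('side')
def top_rect(m,z,name,n=3):
    for k in blobs(m)[:n]:
        p=np.array([plane(T,u,v,z)[:2] for u,v in k[:,0]],np.float32)*1000
        r=cv2.minAreaRect(p);print(name,cv2.contourArea(k),np.round(k[:,0].mean(0)),np.round(r[0]),np.round(r[1]),round(r[2],1))
red=hsv(T,(0,120,60),(8,255,255))|hsv(T,(172,120,60),(180,255,255))
top_rect(red,.035,'red',4)
yel=hsv(T,(8,90,100),(35,255,255));yel[:, :150]=0
top_rect(yel,.087,'yel',5)
yel=cv2.morphologyEx(yel,cv2.MORPH_CLOSE,np.ones((13,13)));top_rect(yel,.087,'yelclosed',2)
w=cv2.inRange(T['img'],(100,100,100),(255,255,255))|yel
w[:,:200]=0;w[:,310:]=0;w[:120]=0;w[250:]=0;w=cv2.morphologyEx(w,cv2.MORPH_CLOSE,np.ones((13,13)));top_rect(w,.012,'white+yel',2)
for c,n in((T,'T'),(S,'S')):
    for k in blobs(hsv(c,(98,120,60),(118,255,255)))[:9]: print(n,'blue',cv2.contourArea(k),np.round(k[:,0].mean(0)))
a=cv2.resize(T['img'][135:245,200:320],None,fx=3.3,fy=3.3*1,interpolation=cv2.INTER_CUBIC)
b=cv2.resize(S['img'][150:270,170:310],None,fx=2.8,fy=2.8,interpolation=cv2.INTER_CUBIC)
o=np.zeros((370,800,3),np.uint8);o[:a.shape[0],:a.shape[1]]=a;o[:b.shape[0],400:400+b.shape[1]]=b;cv2.imwrite('pics/crop1.png',o)
E
```

```text
red 2715.5 [363. 219.] [ 476. -313.] [153. 170.] 83.3
red 451.5 [163. 135.] [720. 300.] [91. 70.] 43.6
red 288.5 [277. 115.] [794. -49.] [ 32. 103.] 0.8
red 64.0 [ 13. 293.] [235. 736.] [ 9. 78.] 0.9
yel 1368.0 [260. 167.] [623.   3.] [148. 111.] 75.4
yel 704.5 [249. 202.] [509.  33.] [141.  86.] 75.1
yelclosed 2690.5 [254. 187.] [565.  19.] [148. 235.] 74.5
white+yel 4405.5 [255. 188.] [568.  17.] [176. 257.] 75.2
T blue 2171.0 [469. 276.]
T blue 646.0 [358. 287.]
T blue 643.0 [156. 274.]
T blue 478.5 [483. 244.]
T blue 110.0 [255. 181.]
S blue 9339.5 [362.  85.]
S blue 4446.0 [487.  49.]
S blue 2295.0 [348. 327.]
S blue 311.0 [236. 197.]
```

View pics/crop1.png

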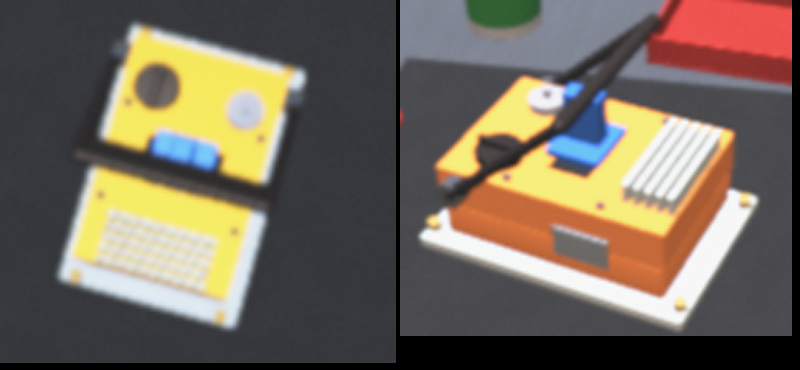

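The crop shows the bung in the port, with its flange about 58 mm wide and its tab under the guard bar; blue is at top px (255,181) and side px (236,197). The two loose ones cover about 640 px² in the top view, clearly more than a 50 x 56 mm flange would, so the one in the port is the right one. Next is a check of the cradle pose against both views.

```bash
python3 - <<'E'
from h import *
T=capture('top');S=capture('side')
g=[(75,277),(220,317),(290,72),(147,32)]
P=np.array([plane(T,u/3.3+200,v/3.3+135,.014) for u,v in g]);print('screws',np.round(P*1000),np.round(P.mean(0)*1000))
d=P[[3,2]].mean(0)-P[[0,1]].mean(0);print('yaw',np.degrees(np.arctan2(d[1],d[0])))
sg=[(745,200),(680,303),(433,222)]
print('side screws',[np.round(plane(S,(u-400)/2.8+170,v/2.8+150,.014)*1000) for u,v in sg])
e=[(82,154),(270,200)];print('bar ends',[np.round(plane(T,u/3.3+200,v/3.3+135,.174)*1000) for u,v in e])
C=P.mean(0);C[2]=0;a=np.radians(-14.8)
R=np.array([[np.cos(a),-np.sin(a),0],[np.sin(a),np.cos(a),0],[0,0,1]])
for n,l in dict(barL=(-25,83,174),barR=(-25,-83,174),tabtop=(0,0,147),flangeL=(25,28,108),flangeR=(25,-28,108)).items():
    w=C+R@np.array(l)/1000;t=proj(T,w);s=proj(S,w)
    print(n,np.round(w*1000),'top crop',np.round((t-[200,135])*3.3),'side crop',np.round((s-[170,150])*2.8+[400,0]))
# flange in side
m=hsv(S,(98,120,60),(118,255,255))
k=[k for k in blobs(m) if 200<k[:,0,0].mean()<280][0];print('side blue pts crop',np.round((k[:,0].min(0)-[170,150])*2.8+[400,0]),np.round((k[:,0].max(0)-[170,150])*2.8+[400,0]))
m=hsv(T,(98,120,60),(118,255,255))
k=[k for k in blobs(m) if 230<k[:,0,0].mean()<280][0];print('top',cv2.minAreaRect(k))
for n,u,v,z in(('tin',572,199,.11),):
  print(n,np.round(plane(T,u*.64,v*.64,z)*1000))
E
```

```text
screws [[469. 115.  14.]
 [434. -21.  14.]
 [666. -84.  14.]
 [703.  52.  14.]] [568.  15.  14.]
yaw -15.10540279154189
side screws [array([436., -27.,  14.]), array([472., 110.,  14.]), array([704.,  48.,  14.])]
bar ends [array([565.,  98., 174.]), array([528., -61., 174.])]
barL [565. 102. 174.] top crop [ 77. 154.] side crop [559. 128.]
barR [523. -58. 174.] top crop [267. 207.] side crop [653.  22.]
tabtop [568.  15. 147.] top crop [181. 156.] side crop [583.  92.]
flangeL [599.  36. 108.] top crop [159. 126.] side crop [543. 141.]
flangeR [585. -18. 108.] top crop [220. 143.] side crop [575. 105.]
side blue pts crop [548.  90.] [618. 165.]
top ((255.5565948486328, 180.8018798828125), (19.917278289794922, 7.005387783050537), 15.945395469665527)
tin [ 740. -309.  110.]
```

Emit:
{"method": "jog_arm", "body": {
  "series": [0,0,3,5,1,4,6,4,10,1,8,12,4,15,1,12,18,4,20,1,15,24,4,25,1,18,29,4,30,1,21,34,4,35,1,24,39,4,40,1,27,44,4,45,1,30,48,4,50,1,33,52,4,55,1,35,55,4,61.5,1,36.5,57.7,4,61.5,1,37.2,58.7,2,61.5,1,37.2,58.7,-2,61.5,1,37.2,58.7,-5,61.5,1,37.2,58.7,-6.8,61.5,1,37.2,58.7,-6.8,61.5,1,37.2,58.7,-6.8,61.5,1]
}}

```text
time_s: 2.68
tcp_pos: [0.5063, 0.0277, 0.1642]
tcp_rot: [[0.26, 0.966, 0.001], [0.966, -0.26, -0.0], [0.0, 0.001, -1.0]]
wrist_force: [0.9, -1.2, 0.5]
finger_gap: -0.001
finger_force: 0.0
```

Emit:
{"method": "jog_arm", "body": {
  "series": [0.9,-0.2,0,0,1,1.7,-0.5,0,0,1,2.6,-0.7,0.8,0,1,3.5,-0.9,1.5,0,1,4.5,-1.2,2.2,0,1,5.6,-1.5,2.8,0,1,6.7,-1.8,3.4,0,1,7.8,-2.1,3.8,0,1,8.9,-2.4,4.2,0,1,10,-2.7,4.5,0,1,11.2,-3,4.7,0,1,12.2,-3.3,4.7,0,1,13.2,-3.5,4.7,0,1,14,-3.75,4.7,0,1,14.8,-4,4.7,0,1,15.4,-4.1,4.7,0,1,15.4,-4.1,4.7,0,1,15.4,-4.1,4.7,0,1]
}}

```text
time_s: 4.92
tcp_pos: [0.6596, -0.0132, 0.2103]
tcp_rot: [[0.26, 0.966, -0.0], [0.966, -0.26, -0.0], [-0.0, -0.0, -1.0]]
wrist_force: [0.5, 0.5, -0.4]
finger_gap: -0.001
finger_force: 0.0
```

```bash
python3 - <<'E'
from h import *
T=capture('top');S=capture('side')
a=cv2.resize(T['img'][110:240,195:325],None,fx=3,fy=3,interpolation=cv2.INTER_CUBIC)
b=cv2.resize(S['img'][130:260,170:300],None,fx=3,fy=3,interpolation=cv2.INTER_CUBIC)
cv2.imwrite('pics/crop2.png',np.hstack([a,b]))
E
```

```text
(no output)
```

View pics/crop2.png

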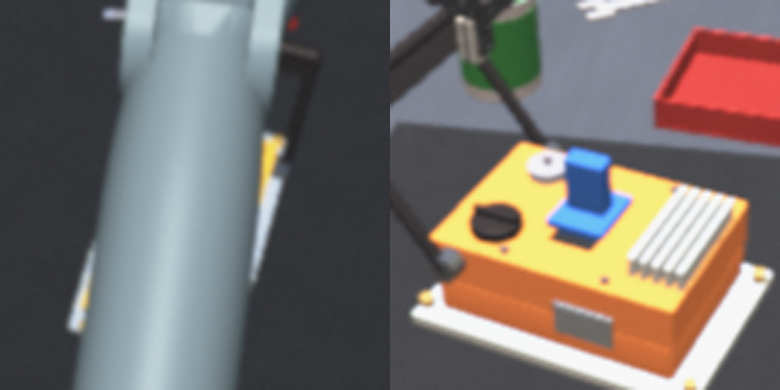

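The guard is now open, leaning to +x behind the gripper. The bung stands free in the port, with its tab top around crop (588,156), which is side px (236,182).

```bash
python3 - <<'E'
from h import *
S=capture('side')
print(np.round(plane(S,236,182,.147)*1000))
for C in((569,12.5),):
  a=np.radians(-15);R=np.array([[np.cos(a),-np.sin(a),0],[np.sin(a),np.cos(a),0],[0,0,1]])
  for l in [(17,9,147),(17,-9,147),(-17,9,147),(-17,-9,147),(25,28,108),(25,-28,108),(-25,28,108),(-25,-28,108)]:
    print(l,np.round((proj(S,(np.array([*C,0])+R@np.array(l))/1000)-[170,130])*3+[390,0]))
E
```

```text
[568.  12. 147.]
(17, 9, 147) [561. 157.]
(17, -9, 147) [572. 145.]
(-17, 9, 147) [600. 168.]
(-17, -9, 147) [611. 155.]
(25, 28, 108) [543. 209.]
(25, -28, 108) [578. 171.]
(-25, 28, 108) [600. 225.]
(-25, -28, 108) [633. 186.]
```

Emit:
{"method": "jog_arm", "body": {
  "series": [-1,0.3,2,0,1,-4,1.2,2.5,0,-0.3,-7,2.1,2.5,0,-0.3,-9,2.67,1,0,-0.3,-9.06,2.67,-2,0,-0.3,-9.06,2.67,-5,0,-0.3,-9.06,2.67,-8,0,-0.3,-9.06,2.67,-9.5,0,-0.3,-9.06,2.67,-10.3,0,-0.3,-9.06,2.67,-10.3,0,-0.3,-9.06,2.67,-10.3,0,-0.3]
}}

```text
time_s: 6.45
tcp_pos: [0.57, 0.0134, 0.1085]
tcp_rot: [[0.26, 0.966, 0.002], [0.966, -0.26, -0.0], [0.0, 0.002, -1.0]]
wrist_force: [-0.6, -0.4, 0.7]
finger_gap: 0.653
finger_force: 0.0
```

```bash
python3 - <<'E'
from h import *
S=capture('side')
cv2.imwrite('pics/crop3.png',cv2.resize(S['img'][130:240,180:300],None,fx=5,fy=5,interpolation=cv2.INTER_CUBIC))
E
```

```text
(no output)
```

View pics/crop3.png

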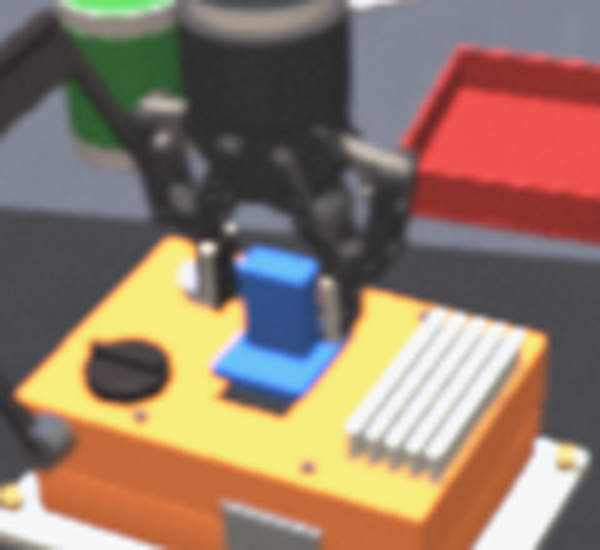

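The pads flank the tab along x, and the tab top at crop (280,263) agrees with the TCP to about 2 mm. I'll close the gripper now.

Emit:
{"method": "jog_arm", "body": {
  "series": [0,0,0,0,1,0,0,0,0,1,0,0,0,0,1,0,0,0,0,1,0,0,0,0,1]
}}

```text
time_s: 7.12
tcp_pos: [0.569, 0.0136, 0.1081]
tcp_rot: [[0.26, 0.966, 0.0], [0.966, -0.26, 0.0], [0.0, 0.0, -1.0]]
wrist_force: [-3.6, 0.4, 5.9]
finger_gap: 0.395
finger_force: 60.6
```

```bash
python3 -c "
from plant import status
s=status.read_state();print({k:s[k] for k in ('wrist_force','ft_torque','finger_gap','finger_force','tcp_pos')})"
```

```text
{'wrist_force': array([-3.56658948,  0.41907455,  5.88350075]), 'ft_torque': array([0.14032214, 0.61307165, 0.00202962]), 'finger_gap': 0.39511598914324797, 'finger_force': 60.603992342948914, 'tcp_pos': array([0.56902739, 0.01358039, 0.1080876 ])}
```

Emit:
{"method": "jog_arm", "body": {
  "series": [0,0,0.06,0,1,0.03,0.1,0.1,0,1,0.05,0.2,0.14,0,1,0.05,0.2,0.14,0,1]
}}

```text
time_s: 7.62
tcp_pos: [0.5692, 0.0142, 0.1082]
tcp_rot: [[0.26, 0.966, -0.001], [0.966, -0.26, -0.003], [-0.003, -0.0, -1.0]]
wrist_force: [-2.2, -5.1, -1.3]
finger_gap: 0.39
finger_force: 59.9
```

Emit:
{"method": "jog_arm", "body": {
  "series": [0.03,0.1,0.04,0,1,0.05,0.2,0.08,0,1,0.05,0.2,0.08,0,1,0.05,0.2,0.08,0,1]
}}

```text
time_s: 8.12
tcp_pos: [0.5693, 0.0147, 0.1083]
tcp_rot: [[0.261, 0.965, -0.002], [0.965, -0.261, -0.006], [-0.006, -0.001, -1.0]]
wrist_force: [-1.6, -8.7, -4.9]
finger_gap: 0.391
finger_force: 59.9
```

```bash
cat > r.py <<'E'
from plant import status
import numpy as np
s=status.read_state();a=np.radians(-15);R=np.array([[np.cos(a),-np.sin(a),0],[np.sin(a),np.cos(a),0],[0,0,1]])
print(np.round(s['time_s'],2),'F',np.round(R.T@s['wrist_force'],2),'M',np.round(R.T@s['ft_torque'],3),'tcp mm rel',np.round(R.T@(np.array(s['tcp_pos'])-[.569,.0136,.1081])*1000,2),'q',np.round(s['q'],2))
E
python3 r.py
```

```text
8.12 F [ 0.72 -8.78 -4.89] M [-1.953 -0.236  0.139] tcp mm rel [-0.02  1.18  0.23] q [ -4.71  24.76  -9.31  56.04  -0.35 100.42]
```

Emit:
{"method": "jog_arm", "body": {
  "series": [-0.05,-0.2,-0.08,0,1,-0.1,-0.4,-0.16,0,1,-0.15,-0.6,-0.08,0,1,-0.2,-0.8,0,0,1,-0.2,-0.8,0,0,1]
}}

```text
time_s: 8.75
tcp_pos: [0.5687, 0.0125, 0.1085]
tcp_rot: [[0.258, 0.966, 0.001], [0.966, -0.258, 0.007], [0.007, -0.001, -1.0]]
wrist_force: [3.2, 7.7, -7.8]
finger_gap: 0.39
finger_force: 60.3
```

```bash
python3 r.py
```

```text
8.75 F [ 1.06  8.24 -7.82] M [ 1.768 -0.183 -0.106] tcp mm rel [ 0.03 -1.13  0.4 ] q [-5.35 24.54 -9.64 55.81  0.4  99.62]
```

Emit:
{"method": "jog_arm", "body": {
  "series": [-0.03,-0.1,0.02,0,1,-0.05,-0.2,0.04,0,1,-0.08,-0.3,0.06,0,1,-0.08,-0.3,0.06,0,1]
}}

```text
time_s: 9.25
tcp_pos: [0.5685, 0.0116, 0.1088]
tcp_rot: [[0.257, 0.966, 0.002], [0.966, -0.257, 0.011], [0.011, -0.001, -1.0]]
wrist_force: [5.2, 11.9, -10.4]
finger_gap: 0.387
finger_force: 60.6
```

```bash
python3 r.py
```

```text
9.25 F [  1.9   12.88 -10.39] M [ 2.929 -0.437 -0.083] tcp mm rel [ 0.01 -2.05  0.69] q [-5.58 24.45 -9.73 55.78  0.66 99.31]
```

Emit:
{"method": "jog_arm", "body": {
  "series": [-0.03,-0.1,0.02,0,1,-0.05,-0.2,0.03,0,1,-0.08,-0.3,0.05,0,1,-0.08,-0.3,0.05,0,1]
}}

```text
time_s: 9.75
tcp_pos: [0.5677, 0.0094, 0.1094]
tcp_rot: [[0.256, 0.967, 0.002], [0.967, -0.256, 0.013], [0.013, -0.001, -1.0]]
wrist_force: [4.9, 14.1, -10.3]
finger_gap: 0.388
finger_force: 60.6
```

```bash
python3 r.py
```

```text
9.75 F [  1.12  14.89 -10.34] M [ 3.351 -0.247  0.064] tcp mm rel [-0.19 -4.41  1.26] q [-5.86 24.34 -9.82 55.81  0.75 98.98]
```

Emit:
{"method": "jog_arm", "body": {
  "series": [-0.03,-0.1,0.03,0,1,-0.05,-0.2,0.06,0,1,-0.05,-0.2,0.08,0,1,-0.05,-0.2,0.08,0,1]
}}

```text
time_s: 10.25
tcp_pos: [0.5671, 0.0074, 0.11]
tcp_rot: [[0.256, 0.967, 0.002], [0.967, -0.256, 0.013], [0.013, -0.002, -1.0]]
wrist_force: [6.9, 14.0, -10.9]
finger_gap: 0.385
finger_force: 60.6
```

```bash
python3 r.py
```

```text
10.25 F [  3.08  15.29 -10.86] M [ 3.35  -0.407  0.067] tcp mm rel [-0.2  -6.46  1.86] q [-6.07 24.26 -9.84 55.87  0.74 98.77]
```

Emit:
{"method": "jog_arm", "body": {
  "series": [-0.03,-0.1,0.03,0,1,-0.05,-0.2,0.06,0,1,-0.05,-0.2,0.08,0,1,-0.05,-0.2,0.08,0,1]
}}

```text
time_s: 10.75
tcp_pos: [0.5665, 0.0054, 0.1105]
tcp_rot: [[0.256, 0.967, 0.001], [0.967, -0.256, 0.013], [0.013, -0.002, -1.0]]
wrist_force: [5.7, 14.5, -12.2]
finger_gap: 0.389
finger_force: 60.7
```

```bash
python3 r.py
```

```text
10.75 F [  1.78  15.48 -12.25] M [ 3.378 -0.449  0.013] tcp mm rel [-0.26 -8.54  2.39] q [-6.28 24.19 -9.87 55.94  0.74 98.56]
```

Emit:
{"method": "jog_arm", "body": {
  "series": [0.05,0.2,0,0,1,0.1,0.4,0.03,0,1,0.15,0.6,0.06,0,1,0.2,0.8,0.09,0,1,0.26,1.0,0.12,0,1,0.31,1.2,0.15,0,1,0.36,1.35,0.15,0,1,0.36,1.35,0.15,0,1]
}}

```text
time_s: 11.75
tcp_pos: [0.5673, 0.0091, 0.1118]
tcp_rot: [[0.262, 0.965, -0.005], [0.965, -0.262, -0.009], [-0.01, -0.002, -1.0]]
wrist_force: [1.8, -9.2, -18.0]
finger_gap: 0.391
finger_force: 61.5
```

```bash
python3 r.py
```

```text
11.75 F [  4.16  -8.37 -18.01] M [-2.26  -0.975  0.099] tcp mm rel [-0.5  -4.84  3.67] q [-5.2  24.49 -9.2  56.55 -0.52 99.98]
```

Emit:
{"method": "jog_arm", "body": {
  "series": [0,0,-0.08,0,1,0.03,0.1,-0.08,0,1,0.05,0.2,-0.08,0,1,0.08,0.3,-0.06,0,1,0.08,0.3,-0.06,0,1]
}}

```text
time_s: 12.38
tcp_pos: [0.5679, 0.0113, 0.1121]
tcp_rot: [[0.263, 0.965, -0.005], [0.965, -0.263, -0.01], [-0.011, -0.002, -1.0]]
wrist_force: [-0.5, -11.5, -13.1]
finger_gap: 0.388
finger_force: 62.4
```

```bash
python3 r.py
```

```text
12.38 F [  2.51 -11.26 -13.07] M [-2.674 -0.526  0.017] tcp mm rel [-0.45 -2.54  4.01] q [ -4.93  24.54  -9.07  56.61  -0.6  100.29]
```

Emit:
{"method": "jog_arm", "body": {
  "series": [0.03,0.1,0,0,1,0.05,0.2,0,0,1,0.08,0.3,0.02,0,1,0.1,0.4,0.02,0,1,0.1,0.4,0.02,0,1]
}}

```text
time_s: 13.0
tcp_pos: [0.5689, 0.0147, 0.113]
tcp_rot: [[0.263, 0.965, -0.004], [0.965, -0.263, -0.011], [-0.012, -0.001, -1.0]]
wrist_force: [-2.5, -13.1, -7.7]
finger_gap: 0.39
finger_force: 63.1
```

```bash
python3 r.py
```

```text
13.0 F [  0.94 -13.34  -7.67] M [-3.011 -0.201  0.111] tcp mm rel [-0.38  0.99  4.86] q [ -4.54  24.6   -8.83  56.76  -0.67 100.69]
```

Emit:
{"method": "jog_arm", "body": {
  "series": [0.03,0.1,0.04,0,1,0.05,0.2,0.08,0,1,0.05,0.2,0.1,0,1,0.05,0.2,0.1,0,1]
}}

```text
time_s: 13.5
tcp_pos: [0.5694, 0.0166, 0.1138]
tcp_rot: [[0.263, 0.965, -0.004], [0.965, -0.263, -0.012], [-0.012, -0.001, -1.0]]
wrist_force: [-1.8, -13.4, -9.4]
finger_gap: 0.394
finger_force: 62.7
```

```bash
python3 r.py
```

```text
13.5 F [  1.72 -13.46  -9.45] M [-2.949 -0.402  0.168] tcp mm rel [-0.39  2.99  5.73] q [ -4.34  24.62  -8.66  56.92  -0.68 100.9 ]
```

No wall contact yet, so I'll continue towards +y.

Emit:
{"method": "jog_arm", "body": {
  "series": [0.03,0.1,0.04,0,1,0.05,0.2,0.08,0,1,0.08,0.3,0.13,0,1,0.08,0.3,0.13,0,1]
}}

```text
time_s: 14.0
tcp_pos: [0.5701, 0.019, 0.1149]
tcp_rot: [[0.263, 0.965, -0.005], [0.965, -0.263, -0.013], [-0.014, -0.001, -1.0]]
wrist_force: [-2.4, -14.3, -10.7]
finger_gap: 0.389
finger_force: 62.2
```

```bash
python3 r.py
```

```text
14.0 F [  1.44 -14.46 -10.75] M [-3.275 -0.413  0.019] tcp mm rel [-0.39  5.53  6.81] q [ -4.05  24.68  -8.4   57.14  -0.75 101.21]
```

Emit:
{"method": "jog_arm", "body": {
  "series": [0.03,0.1,0.04,0,1,0.05,0.2,0.08,0,1,0.05,0.2,0.08,0,1]
}}

```text
time_s: 14.38
tcp_pos: [0.5706, 0.021, 0.1155]
tcp_rot: [[0.263, 0.965, -0.005], [0.965, -0.263, -0.013], [-0.014, -0.001, -1.0]]
wrist_force: [-1.5, -15.5, -11.3]
finger_gap: 0.388
finger_force: 61.6
```

```bash
python3 r.py
```

```text
14.38 F [  2.59 -15.37 -11.31] M [-3.281 -0.54   0.077] tcp mm rel [-0.4   7.51  7.39] q [ -3.85  24.73  -8.24  57.27  -0.75 101.42]
```

Emit:
{"method": "jog_arm", "body": {
  "series": [-0.05,-0.2,-0.02,0,1,-0.1,-0.4,0,0,1,-0.15,-0.6,0.02,0,1,-0.2,-0.8,0.04,0,1,-0.26,-1.0,0.05,0,1,-0.31,-1.2,0.05,0,1,-0.36,-1.35,0.05,0,1,-0.39,-1.5,0.06,0,1,-0.43,-1.65,0.07,0,1,-0.43,-1.65,0.07,0,1]
}}

```text
time_s: 15.62
tcp_pos: [0.5688, 0.0149, 0.1172]
tcp_rot: [[0.257, 0.966, 0.001], [0.966, -0.257, 0.01], [0.01, -0.001, -1.0]]
wrist_force: [3.4, 9.9, -15.6]
finger_gap: 0.389
finger_force: 61.2
```

```bash
python3 r.py
```

```text
15.62 F [  0.68  10.46 -15.57] M [ 2.498e+00 -2.350e-01 -1.000e-03] tcp mm rel [-0.51  1.22  9.09] q [-5.19 24.15 -8.87 56.97  0.55 99.7 ]
```

Emit:
{"method": "jog_arm", "body": {
  "series": [0,0,-0.05,0,1,-0.03,-0.1,-0.05,0,1,-0.05,-0.2,-0.03,0,1,-0.08,-0.3,-0.01,0,1,-0.1,-0.4,0.01,0,1,-0.13,-0.5,0.03,0,1,-0.13,-0.5,0.03,0,1]
}}

```text
time_s: 16.5
tcp_pos: [0.5677, 0.0105, 0.1181]
tcp_rot: [[0.257, 0.967, 0.002], [0.966, -0.257, 0.011], [0.011, -0.001, -1.0]]
wrist_force: [2.2, 12.2, -11.4]
finger_gap: 0.393
finger_force: 60.7
```

```bash
python3 r.py
```

```text
16.5 F [ -1.03  12.32 -11.39] M [ 2.70e+00  1.68e-01 -1.00e-03] tcp mm rel [-0.42 -3.34 10.04] q [-5.68 23.95 -9.04 56.97  0.61 99.18]
```

Emit:
{"method": "jog_arm", "body": {
  "series": [-0.03,-0.1,0.03,0,1,-0.05,-0.2,0.07,0,1,-0.08,-0.3,0.11,0,1,-0.1,-0.4,0.15,0,1,-0.13,-0.5,0.19,0,1,-0.13,-0.5,0.19,0,1]
}}

```text
time_s: 17.25
tcp_pos: [0.5664, 0.0058, 0.1196]
tcp_rot: [[0.256, 0.967, 0.002], [0.967, -0.256, 0.011], [0.011, -0.001, -1.0]]
wrist_force: [3.3, 13.2, -14.4]
finger_gap: 0.388
finger_force: 60.9
```

```bash
python3 r.py
```

```text
17.25 F [ -0.24  13.58 -14.39] M [ 2.905 -0.102 -0.036] tcp mm rel [-0.47 -8.16 11.48] q [-6.19 23.75 -9.11 57.11  0.66 98.66]
```

Emit:
{"method": "jog_arm", "body": {
  "series": [0.05,0.2,-0.04,0,1,0.1,0.4,-0.04,0,1,0.15,0.6,-0.03,0,1,0.2,0.8,-0.02,0,1,0.26,1.0,-0.01,0,1,0.31,1.2,0,0,1,0.36,1.35,0,0,1,0.41,1.55,0.02,0,1,0.46,1.75,0.04,0,1,0.52,1.95,0.06,0,1,0.52,1.95,0.06,0,1]
}}

```text
time_s: 18.62
tcp_pos: [0.569, 0.0149, 0.1205]
tcp_rot: [[0.262, 0.965, -0.004], [0.965, -0.262, -0.011], [-0.012, -0.001, -1.0]]
wrist_force: [-7.0, -11.3, -2.7]
finger_gap: 0.392
finger_force: 62.1
```

```bash
python3 r.py
```

```text
18.62 F [ -3.84 -12.77  -2.72] M [-3.092  0.974  0.082] tcp mm rel [-0.3   1.29 12.37] q [ -4.53  24.26  -8.17  57.73  -0.65 100.69]
```

Vertical force is only 2.7 N, so I'll pull a bit more while leaning on to +y.

Emit:
{"method": "jog_arm", "body": {
  "series": [0,0,0.06,0,1,0.05,0.2,0.14,0,1,0.1,0.4,0.22,0,1,0.15,0.6,0.3,0,1,0.18,0.7,0.34,0,1,0.18,0.7,0.34,0,1]
}}

```text
time_s: 19.38
tcp_pos: [0.5708, 0.0217, 0.123]
tcp_rot: [[0.263, 0.965, -0.004], [0.965, -0.263, -0.011], [-0.012, -0.001, -1.0]]
wrist_force: [-6.7, -11.4, -7.3]
finger_gap: 0.39
finger_force: 60.9
```

```bash
python3 r.py
```

```text
19.38 F [ -3.52 -12.79  -7.25] M [-3.031  0.546 -0.029] tcp mm rel [-0.4   8.33 14.87] q [ -3.82  24.4   -7.56  58.25  -0.65 101.42]
```

Emit:
{"method": "jog_arm", "body": {
  "series": [-0.05,-0.2,0,0,1,-0.1,-0.4,0.02,0,1,-0.15,-0.6,0.03,0,1,-0.2,-0.8,0.05,0,1,-0.26,-1.0,0.07,0,1,-0.31,-1.2,0.09,0,1,-0.36,-1.35,0.11,0,1,-0.41,-1.55,0.13,0,1,-0.46,-1.75,0.16,0,1,-0.52,-1.95,0.2,0,1,-0.57,-2.15,0.27,0,1,-0.57,-2.15,0.27,0,1]
}}

```text
time_s: 20.88
tcp_pos: [0.5677, 0.0099, 0.1258]
tcp_rot: [[0.257, 0.966, 0.001], [0.966, -0.257, 0.009], [0.01, -0.001, -1.0]]
wrist_force: [0.3, 11.7, -12.4]
finger_gap: 0.394
finger_force: 60.8
```

```bash
python3 r.py
```

```text
20.88 F [ -2.76  11.39 -12.4 ] M [ 2.567  0.699 -0.123] tcp mm rel [-0.29 -3.92 17.74] q [-5.7  23.65 -8.29 58.05  0.55 99.18]
```

Emit:
{"method": "jog_arm", "body": {
  "series": [-0.05,-0.2,0.06,0,1,-0.1,-0.4,0.13,0,1,-0.13,-0.5,0.17,0,1,-0.13,-0.5,0.17,0,1,-0.08,-0.3,0.17,0,1,-0.02,-0.1,0.18,0,1,0.03,0.1,0.19,0,1,0.08,0.3,0.21,0,1,0.13,0.5,0.23,0,1,0.18,0.7,0.25,0,1,0.23,0.9,0.27,0,1,0.28,1.1,0.29,0,1,0.33,1.3,0.31,0,1,0.38,1.45,0.33,0,1,0.38,1.45,0.33,0,1]
}}

```text
time_s: 22.75
tcp_pos: [0.5693, 0.0157, 0.1294]
tcp_rot: [[0.262, 0.965, -0.003], [0.965, -0.262, -0.009], [-0.01, -0.001, -1.0]]
wrist_force: [-7.3, -10.5, -9.5]
finger_gap: 0.391
finger_force: 60.9
```

```bash
python3 r.py
```

```text
22.75 F [ -4.31 -12.07  -9.55] M [-2.687  1.023  0.095] tcp mm rel [-0.3   2.09 21.33] q [ -4.5   23.9   -7.33  58.92  -0.55 100.7 ]
```

Emit:
{"method": "jog_arm", "body": {
  "series": [0.05,0.2,0.06,0,1,0.1,0.4,0.13,0,1,0.15,0.6,0.19,0,1,0.15,0.6,0.19,0,1,0.1,0.4,0.19,0,1,0.05,0.2,0.2,0,1,0,0,0.21,0,1,-0.05,-0.2,0.23,0,1,-0.1,-0.4,0.25,0,1,-0.15,-0.6,0.27,0,1,-0.2,-0.8,0.29,0,1,-0.26,-1,0.31,0,1,-0.31,-1.2,0.33,0,1,-0.36,-1.4,0.36,0,1,-0.36,-1.4,0.36,0,1]
}}

```text
time_s: 24.62
tcp_pos: [0.568, 0.0102, 0.1332]
tcp_rot: [[0.257, 0.966, 0.002], [0.966, -0.257, 0.009], [0.009, -0.001, -1.0]]
wrist_force: [-1.8, 10.4, -12.4]
finger_gap: 0.387
finger_force: 60.8
```

```bash
python3 r.py
```

```text
24.62 F [ -4.38   9.56 -12.4 ] M [ 2.459  1.197 -0.012] tcp mm rel [-0.08 -3.54 25.13] q [-5.67 23.35 -7.58 59.02  0.54 99.24]
```

Emit:
{"method": "jog_arm", "body": {
  "series": [-0.05,-0.2,0.06,0,1,-0.1,-0.4,0.13,0,1,-0.13,-0.5,0.17,0,1,-0.13,-0.5,0.17,0,1,-0.08,-0.3,0.17,0,1,-0.02,-0.1,0.18,0,1,0.03,0.1,0.19,0,1,0.08,0.3,0.21,0,1,0.13,0.5,0.23,0,1,0.18,0.7,0.25,0,1,0.23,0.9,0.27,0,1,0.28,1.1,0.29,0,1,0.33,1.3,0.31,0,1,0.38,1.45,0.33,0,1,0.38,1.45,0.33,0,1]
}}

```text
time_s: 26.5
tcp_pos: [0.5697, 0.0161, 0.1364]
tcp_rot: [[0.262, 0.965, -0.003], [0.965, -0.262, -0.01], [-0.01, -0.0, -1.0]]
wrist_force: [-7.6, -8.9, -10.3]
finger_gap: 0.385
finger_force: 60.9
```

```bash
python3 r.py; python3 - <<'E'
from h import *
S=capture('side')
cv2.imwrite('pics/crop4.png',cv2.resize(S['img'][130:240,180:300],None,fx=5,fy=5,interpolation=cv2.INTER_CUBIC))
E
```

```text
26.5 F [ -5.07 -10.57 -10.26] M [-2.764  1.366  0.15 ] tcp mm rel [-1.000e-02  2.640e+00  2.832e+01] q [ -4.45  23.65  -6.62  59.85  -0.56 100.74]
```

View pics/crop4.png

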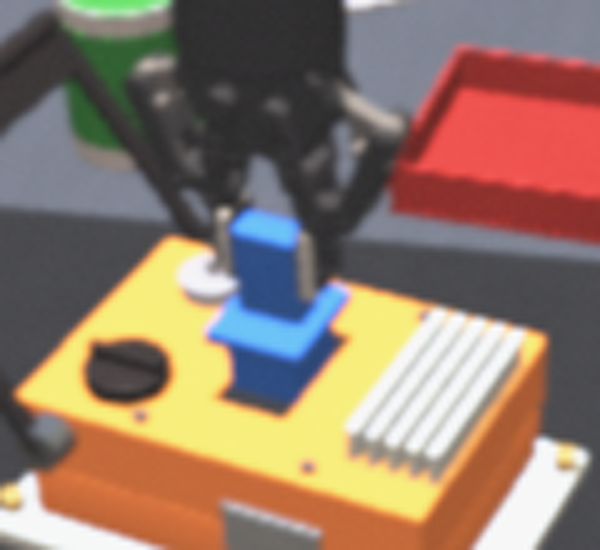

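The stem is now about 25 mm out of the port (flange around crop (275,330)). The saw's edges and the cradle screws are at the same pixels as before, so the saw is still seated. I'll keep rocking.

Emit:
{"method": "jog_arm", "body": {
  "series": [0.05,0.2,0.06,0,1,0.1,0.4,0.13,0,1,0.15,0.6,0.19,0,1,0.15,0.6,0.19,0,1,0.1,0.4,0.19,0,1,0.05,0.2,0.2,0,1,0,0,0.21,0,1,-0.05,-0.2,0.23,0,1,-0.1,-0.4,0.25,0,1,-0.15,-0.6,0.27,0,1,-0.2,-0.8,0.29,0,1,-0.26,-1,0.31,0,1,-0.31,-1.2,0.33,0,1,-0.36,-1.4,0.36,0,1,-0.36,-1.4,0.36,0,1]
}}

```text
time_s: 28.42
tcp_pos: [0.5684, 0.0104, 0.1402]
tcp_rot: [[0.258, 0.966, 0.002], [0.966, -0.258, 0.009], [0.009, -0.0, -1.0]]
wrist_force: [-2.6, 10.7, -12.6]
finger_gap: 0.387
finger_force: 60.7
```

```bash
python3 r.py
```

```text
28.42 F [ -5.31   9.62 -12.58] M [ 2.315  1.385 -0.132] tcp mm rel [ 0.28 -3.28 32.12] q [-5.63 23.11 -6.87 59.95  0.52 99.31]
```

Emit:
{"method": "jog_arm", "body": {
  "series": [-0.05,-0.2,0.06,0,1,-0.1,-0.4,0.13,0,1,-0.13,-0.5,0.17,0,1,-0.13,-0.5,0.17,0,1,-0.08,-0.3,0.17,0,1,-0.02,-0.1,0.18,0,1,0.03,0.1,0.19,0,1,0.08,0.3,0.21,0,1,0.13,0.5,0.23,0,1,0.18,0.7,0.25,0,1,0.23,0.9,0.27,0,1,0.28,1.1,0.29,0,1,0.33,1.3,0.31,0,1,0.38,1.45,0.33,0,1,0.38,1.45,0.33,0,1]
}}

```text
time_s: 30.3
tcp_pos: [0.5703, 0.0172, 0.1434]
tcp_rot: [[0.261, 0.965, -0.002], [0.965, -0.261, -0.008], [-0.009, 0.0, -1.0]]
wrist_force: [-7.1, -8.5, -10.0]
finger_gap: 0.386
finger_force: 61.1
```

```bash
python3 r.py
```

```text
30.3 F [ -4.65 -10.02 -10.03] M [-2.39   1.401  0.207] tcp mm rel [ 0.35  3.82 35.3 ] q [ -4.37  23.42  -5.9   60.77  -0.49 100.78]
```

Emit:
{"method": "jog_arm", "body": {
  "series": [0.05,0.2,0.06,0,1,0.1,0.4,0.13,0,1,0.15,0.6,0.19,0,1,0.15,0.6,0.19,0,1,0.1,0.4,0.19,0,1,0.05,0.2,0.2,0,1,0,0,0.21,0,1,-0.05,-0.2,0.23,0,1,-0.1,-0.4,0.25,0,1,-0.15,-0.6,0.27,0,1,-0.2,-0.8,0.29,0,1,-0.26,-1,0.31,0,1,-0.31,-1.2,0.33,0,1,-0.36,-1.4,0.36,0,1,-0.36,-1.4,0.36,0,1]
}}

```text
time_s: 32.17
tcp_pos: [0.5696, 0.0084, 0.1496]
tcp_rot: [[0.259, 0.966, 0.005], [0.966, -0.259, 0.003], [0.005, 0.004, -1.0]]
wrist_force: [-6.2, 4.9, -1.6]
finger_gap: 0.39
finger_force: 61.9
```

```bash
python3 r.py
```

```text
32.17 F [-7.23  3.16 -1.62] M [0.876 1.893 0.064] tcp mm rel [ 1.9  -4.91 41.53] q [-5.66 22.73 -5.99 61.    0.23 99.35]
```

Emit:
{"method": "jog_arm", "body": {
  "series": [0,0,0.1,0,1,0,0,0.3,0,1,0,0,0.6,0,1,0,0,1.0,0,1,0,0,2,0,1,0,0,4,0,1,0,0,7,0,1,0,0,7,0,1,0,0,7,0,1]
}}

```text
time_s: 33.3
tcp_pos: [0.568, 0.0068, 0.2166]
tcp_rot: [[0.26, 0.966, 0.001], [0.966, -0.26, -0.0], [0.0, 0.001, -1.0]]
wrist_force: [0.1, -0.0, -0.5]
finger_gap: 0.389
finger_force: 62.0
```

```bash
python3 r.py; python3 - <<'E'
from h import *
S=capture('side')
cv2.imwrite('pics/crop5.png',cv2.resize(S['img'][80:240,180:340],None,fx=3.6,fy=3.6,interpolation=cv2.INTER_CUBIC))
E
```

```text
33.3 F [ 0.13  0.03 -0.47] M [-0.019  0.072  0.012] tcp mm rel [  0.83  -6.78 108.54] q [-5.710e+00  2.099e+01  1.540e+00  7.051e+01 -1.000e-02  9.935e+01]
```

View pics/crop5.png

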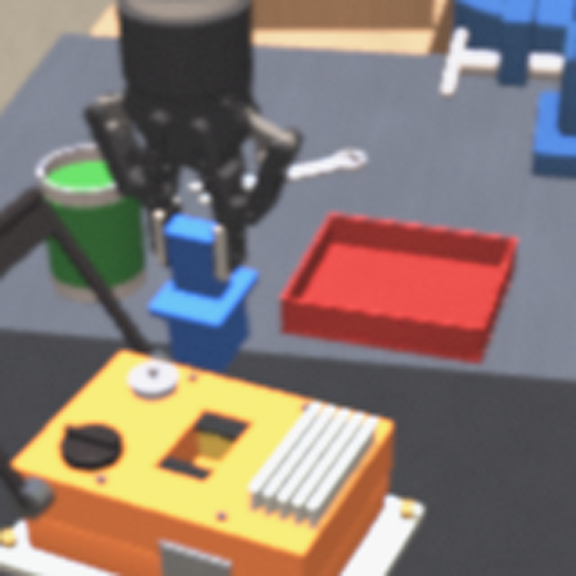

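The bung is out and hangs upright in the gripper at crop (205,290). The saw is seated, and the cage in the port at (212,442) looks intact. Next I carry it to the tray.

Emit:
{"method": "jog_arm", "body": {
  "series": [-1,-3.5,0,0,1,-2,-7,0,0,1,-3.1,-11,0,0,1,-4.3,-15,0,0,1,-5.5,-19,0,0,1,-6.6,-23,0,0,1,-7.8,-27,0,0,1,-8.8,-30.5,0,0,1,-9.2,-32,0,0,1,-9.2,-32,-3,0,1,-9.2,-32,-6,0,1,-9.2,-32,-9,0,1,-9.2,-32,-12,0,1,-9.2,-32,-13.5,0,1,-9.2,-32,-14.3,0,1,-9.2,-32,-14.8,0,1,-9.2,-32,-15.0,0,1,-9.2,-32,-15.0,0,1]
}}

```text
time_s: 35.6
tcp_pos: [0.4761, -0.3134, 0.0696]
tcp_rot: [[0.259, 0.966, 0.001], [0.966, -0.259, -0.001], [-0.001, 0.002, -1.0]]
wrist_force: [-5.2, 2.1, 13.4]
finger_gap: 0.386
finger_force: 63.8
```

```bash
python3 r.py; python3 - <<'E'
from h import *
S=capture('side')
cv2.imwrite('pics/crop6.png',cv2.resize(S['img'][80:220,220:360],None,fx=4,fy=4,interpolation=cv2.INTER_CUBIC))
E
```

```text
35.6 F [-5.57  0.69 13.44] M [0.576 1.387 0.062] tcp mm rel [  -5.11 -339.86  -38.5 ] q [-3.972e+01  2.655e+01 -1.274e+01  5.059e+01 -1.000e-02  6.531e+01]
```

View pics/crop6.png

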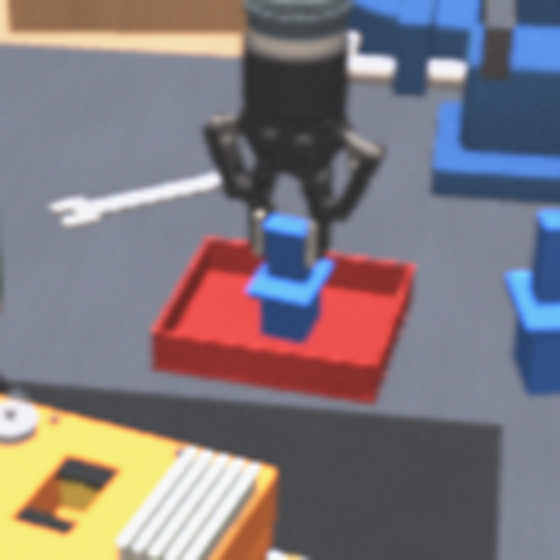

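The bung stands on the tray floor, with 13 N of contact force. I'll release and retreat.

Emit:
{"method": "jog_arm", "body": {
  "series": [0,0,0.1,0,1,0,0,0.1,0,-0.4,0,0,0.1,0,-0.4,0,0,0.1,0,-0.4,0,0,0.1,0,-0.4,0,0,1,0,-0.4,0,0,3,0,-0.4,0,0,6,0,-0.4,0,0,10,0,-0.4,0,0,15,0,-0.4,-3,-5,18,0,-0.4,-6,-9,18,0,-0.4,-10,-12,18,0,-0.4,-14,-15,18,0,-0.4,-14,-15,18,0,-0.4,-14,-15,18,0,-0.4]
}}

```text
time_s: 37.65
tcp_pos: [0.3359, -0.4629, 0.2471]
tcp_rot: [[0.26, 0.966, 0.001], [0.966, -0.26, 0.0], [0.0, 0.001, -1.0]]
wrist_force: [0.2, -0.2, -0.1]
finger_gap: 0.695
finger_force: 0.0
```

```bash
python3 r.py; python3 - <<'E'
from h import *
S=capture('side');T=capture('top')
a=cv2.resize(S['img'][80:280,150:350],(400,400));b=cv2.resize(T['img'][90:260,210:410],(400,340))
o=np.zeros((400,800,3),np.uint8);o[:,:400]=a;o[:340,400:]=b;cv2.imwrite('pics/fin.png',o)
E
```

```text
37.65 F [ 0.23 -0.16 -0.1 ] M [ 0.05  -0.006  0.003] tcp mm rel [-101.82 -520.6   139.04] q [-6.041e+01  2.106e+01  6.160e+00  7.508e+01  4.000e-02  4.466e+01]
```

View pics/fin.png

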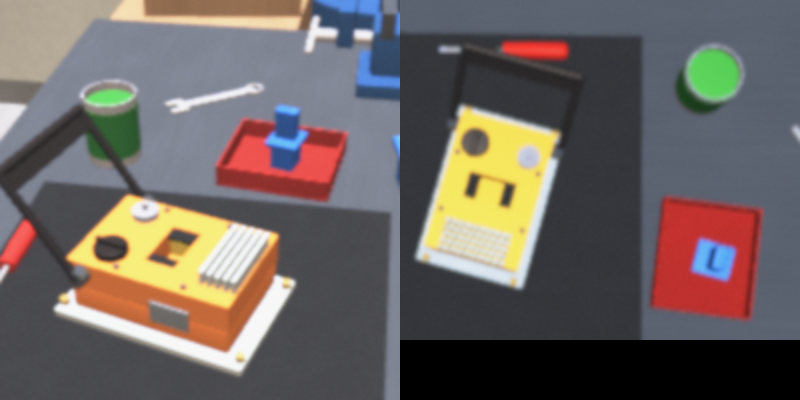

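The bung stands in the tray at (287,140) in the side half and (713,260) in the top half. The guard is open at (45,150), the saw is seated, and the tin and screwdriver are undisturbed; the gripper is clear.

```bash
python3 -c "
from plant import close_job
print(close_job())"
```

```text
the job is handed in; nothing more can be done
None
```

The guard is open and staying open by itself, the bung is out of the port and standing in the red tray, and I handed the job in at about 38 s. The saw looks still seated and the reed cage intact in the last pictures.

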